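Slide the tall measuring cylinder into the empty bay of its dock

ROBOT

A 6-joint arm with a two-finger parallel gripper is mounted at the origin on the work surface. World frame = base frame: x ahead of the robot, y to its left, z up, the work surface at z = 0. Lengths are in m, angles in rad, forces in N, time in s.
With the tool pointing down it reaches from about 0.3 to 0.95 m from the base axis. Payload 3.1 kg.
Tool frame: the origin (TCP) lies on the centre line of the jaws, within the pads' length; the fingertips stand 17 mm ahead of it and the grasp point (between the pads) lies 2 mm behind it; z points along the fingers, y is the direction in which the jaws open and shut (so a half turn about z gives the same grasp; the last joint's range is limited). The gripper opens to 85 mm and grips with 20 to 120 N. Pads are 22 mm wide; open, the fingers measure 114 mm over their backs; the gripper's body (76 mm by 85 mm) begins 54 mm behind the grasp point. The pads swing forward as they close: fully open they stand 13 mm farther back than shut.
Start: joints at [-1.271, 0.308, 1.634, -0, 1.2, -0.07], TCP at [0.226, -0.583, 0.248] pointing down, gripper open.
Joint ranges: [-3.06, 3.06], [-0.79, 1.96], [0.05, 2.63], [-1.19, 4.34], [0.05, 2.64], [-2.94, 2.94]. Speed limits (rad/s): [2.79, 2.79, 3.14, 3.14, 3.14, 3.14].

INTERFACE

Orientations are given as a unit quaternion [w, x, y, z].
In Python, from workcell import r gives the robot as it stands.
- The arm moves only by the tool play_rows, never from a script. Its argument "plan" is a list of rows, each an object of numbers: "tx", "ty", "tz": the shift along the tool's x, y, z in m; "yaw": the turn about the tool's z in rad; "grip": the gripper's target within -1 to 1 (fully open at 1, half-way at 0, shut at -1). In form: [{"tx": .., "ty": .., "tz": .., "yaw": .., "grip": ..}, ...]. A call has 1 to 20 rows; each row shifts and turns the commanded pose from where the row before left it, along the tool's axes as they then stand; what a row does not reach is not made up. A row lasts 1/8 s, in which the tool goes at most 62.5 mm and 10.7 degrees, less where a joint would pass 70% of its speed; a pose out of reach is approached as far as the arm can. A call is refused whole if a number of a shift passes 0.0625 or a number of a turn 0.188, either way. A call with a gripper value outside its range is refused whole. The fingers move at their own pace and stop on an object; "force" is the grip in N (left out, the last holds). Time passes only in rows, so rows that do not move let the fingers close. It gives the time, the measured TCP pose, the force and the opening at its end, in the units of the state.
- r.state(): the state, without advancing time (a new reading comes with each control period).
- r.camera(name): name is "side" or "top" or "wrist"; returns a dict with "frame" (400x640x3 uint8, red, green, blue), "range_z" (400x640 float32, m along the optical axis (not along the pixel's ray), 0 where there is no reading), "fx", "fy", "cx", "cy" (pixels), "dist" ([k1, k2, p1, p2, k3] as OpenCV has them; the pictures are not rectified), "view" (4x4, takes a point from world to camera coordinates). Camera axes: x right, y up, looking along -z (the intrinsics and any distortion apply to the point x, -y, -z); pixel columns grow to the right and rows downward; lengths in m; the calibration is good to about 2 mm. A picture is of the moment at which its call begins.
- r.finish_job(): hands the job in, once; it reports no verdict.
Trained networks look in a picture, given as the dict that the camera call returned (one of the last four; its "shot" number tells which), for a name from the list of things; names that differ only in an ending like _2 or _b are one class to them, and where a whole thing is asked for, a point or a joint stands for the part that bears it (a point fixed in the world has none). Each returns a list of dicts, best first, with "confidence" (0 to 1); they miss things now and then, are a little off and sometimes report something else, mostly with a low value. They report only what shows in the picture. A call takes as long as a camera call.
- r.cut_out(picture, thing): "region" (400x640 bool, what is visible of it) and "rect" ([left, top, width, height] in pixels, round what is visible of it).
- r.pinpoint(picture, thing): "uv" ([column, row] in pixels: a listed point, or the origin of a listed thing).
The state is a dict: "time_s": time; "qpos": joint angles; "joint_vel": joint speeds; "tau": joint torques, N m; "position": TCP position; "eef_rot": TCP orientation; "force": force on the tool from outside, world axes, zero at the start; "torque": the same for the moment, N m; "width": opening from 0.0 (shut) to 1.0 (fully open).
Only numpy, scipy, OpenCV 4.12 (cv2) and the standard library are available. Lean on these libraries where they do the work, as an engineer would, in place of code of your own. Each camera call takes 0.05 s, during which the arm holds its last target.

TASK

One of the two tall measuring cylinders is already parked in the low steel dock; the other one stands out on the laboratory bench in front of it. Push that one by its foot so that it slides upright along the bench into the empty bay, fully home against the back rail, and leave it standing there. Do not lift it or let it tip, do not touch its glass column, and do not disturb the parked cylinder.

Things in the scene. Friction and masses are not known exactly. Their poses are not given: they have to be found in the camera images.
- cylinder: Tall narrow measuring cylinder out on the bench, loose, about 0.36 kg, 258 mm tall: a round grey plastic foot 76 mm in diameter with an upright side 24 mm high, tapering to the column at 30 mm, and a glass column on it. Origin at the centre of its underside (bench level), z up, x towards the small pouring lip. It slides when pushed at the foot and topples when pushed higher up.
- column: The upright glass column fixed on that foot, 30 mm in diameter (a grey ring of 42 mm about it, 220 to 232 mm above the bench; lip reaching 24 mm from the axis at the top), 228 mm long. Origin on its axis at its lower end, 30 mm above the cylinder's underside. Not to be touched by any part of the robot: lean the tool back some 20 degrees to keep the gripper clear of it.
- mat: Thin dark rubber mat, 68 x 96 mm, in the empty bay of the fixed dock: steel walls 20 mm high on the bench, no floor, two bays each 102 mm wide (walls 12 mm thick), open towards the robot. Origin at bench level where the foot's centre stands when fully home; x points into the bay to the back rail, its face 38 mm beyond the origin; y across the bay; side walls begin 46 mm before the origin.
- parked_cylinder: The identical tall measuring cylinder already parked in the other bay, its centre 114 mm beside the mat's origin along the mat's y, on one side or the other. Origin at the centre of its underside. To be left alone.

How it is judged:
By the outcome, as a careful person would: the job done as asked, in the order asked, and still so for the second after the job is handed in, with the robot touching nothing.
It also fails if it takes over 38 s, if anything falls off the work surface, if the arm or the gripper's body presses on something with over 40 N, if the wrist force passes 120 N, or if a joint passes its speed limit or range.

## Working session

There is one attempt and no reset: what is moved stays moved. The work goes in short steps, Python scripts to look and compute and a tool call to move; the robot and the scene stay as the last step left them, time stands still between calls to the robot, and variables do not carry over. Pictures are saved under pics/ and viewed, and the job is handed in when it is done.

Besides the shell and the picture viewer there is one more tool, called as a command line: name --argument value ..., lists and objects as JSON in quotes. play_rows: Moves the arm, as the interface text tells. Its arguments: {"type":"object","properties":{"plan":{"type":"array","items":{"type":"object","properties":{"tx":{"type":"number"},"ty":{"type":"number"},"tz":{"type":"number"},"yaw":{"type":"number"},"grip":{"type":"number"}}}},"force":{"type":"number"}},"required":["plan"]}

```bash
ls; mkdir -p pics; cat > h.py <<'E'
import numpy as np,cv2
from workcell import r
def shot(n,f):
    p=r.camera(n); cv2.imwrite('pics/'+f,cv2.cvtColor(p['frame'],cv2.COLOR_RGB2BGR)); return p
def ray(p,uv):
    K=np.array([[p['fx'],0,p['cx']],[0,p['fy'],p['cy']],[0,0,1.]])
    n=cv2.undistortPoints(np.array([[uv]],float),K,np.array(p['dist'],float))[0,0]
    V=np.array(p['view']);R=V[:3,:3];t=V[:3,3]
    return -R.T@t, R.T@np.array([n[0],-n[1],-1.])
def onz(p,uv,z):
    o,d=ray(p,uv); return o+d*(z-o[2])/d[2]
def proj(p,X):
    V=np.array(p['view']);c=V[:3,:3]@np.array(X,float)+V[:3,3]
    K=np.array([[p['fx'],0,p['cx']],[0,p['fy'],p['cy']],[0,0,1.]])
    return cv2.projectPoints(np.array([[c[0],-c[1],-c[2]]]),np.zeros(3),np.zeros(3),K,np.array(p['dist'],float))[0][0,0]
E
python3 - <<'E'
from h import *
np.set_printoptions(precision=4,suppress=True)
for n in ['top','side']:
    p=shot(n,n+'0.png')
    for t in ['cylinder','column','mat','parked_cylinder']:
        for d in r.pinpoint(p,t)[:3]:
            print(n,t,d['uv'],round(d['confidence'],2),onz(p,d['uv'],0.03 if t=='column' else 0))
s=r.state();print(s)
E
```

```text
pics
top cylinder [331.5, 254.5] 0.9 [0.5145 0.0188 0.    ]
top mat [342.1, 152.0] 0.81 [0.6587 0.004  0.    ]
top parked_cylinder [428.6, 148.2] 0.63 [ 0.6654 -0.1201  0.    ]
side cylinder [273.3, 260.4] 0.6 [0.5161 0.015  0.    ]
side column [272.1, 244.5] 0.71 [0.5163 0.018  0.03  ]
side mat [360.8, 258.9] 0.75 [ 0.6609 -0.0074  0.    ]
side parked_cylinder [387.0, 304.1] 0.89 [ 0.6687 -0.1189  0.    ]
{'time_s': 0.5, 'qpos': array([-1.2707,  0.3081,  1.6339,  0.    ,  1.1997, -0.0697]), 'joint_vel': array([ 0.0014,  0.0004, -0.0002,  0.0006,  0.0004, -0.0004]), 'tau': array([ -0.0008, -41.4814, -27.6724,  -0.0001,   0.0024,  -0.    ]), 'position': array([ 0.2259, -0.5827,  0.2482]), 'eef_rot': array([-0.    ,  0.983 ,  0.1838,  0.    ]), 'force': array([ 0.2044,  0.0013, -0.9472]), 'torque': array([-0.0151, -0.0169, -0.0102]), 'width': 1.0029473495439523}
```

View pics/top0.png

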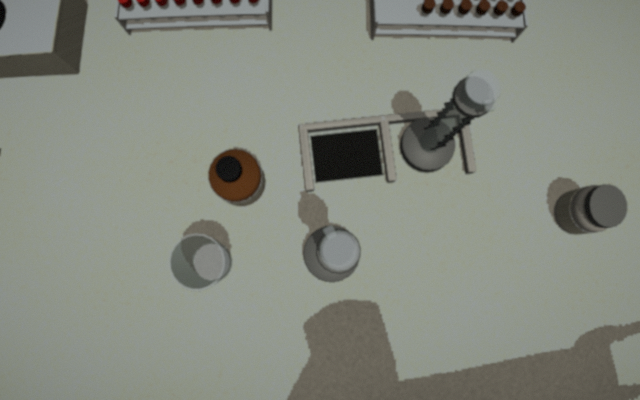

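View pics/side0.png

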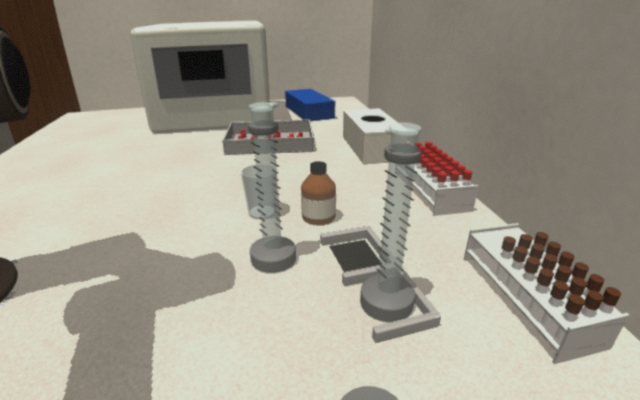

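```bash
cat >> h.py <<'E'
from scipy.optimize import least_squares
def footfit(p,name,conf=0.3):
    pass
E
python3 - <<'E'
from h import *
np.set_printoptions(precision=4,suppress=True)
for n in ['top','side']:
    p=r.camera(n)
    for t in ['mat','cylinder','parked_cylinder']:
        d=r.cut_out(p,t)
        if not d: print(n,t,'none');continue
        d=d[0];m=d['region'].astype(np.uint8)
        print(n,t,round(d['confidence'],2),d['rect'])
        if t=='mat':
            c=max(cv2.findContours(m,cv2.RETR_EXTERNAL,cv2.CHAIN_APPROX_NONE)[0],key=len)[:,0]
            W=np.array([onz(p,u,0.002)[:2] for u in c],np.float32)
            print(cv2.minAreaRect(W*1000), W.mean(0))
        else:
            # depth points in 3-D: foot band and column band
            v,u=np.nonzero(m);P=[]
            for a,b in zip(u,v):
                z=p['range_z'][b,a]
                if z>0:
                    o,dd=ray(p,[a,b]);P.append(o+dd*z)
            P=np.array(P)
            for lo,hi in [(.004,.022),(.05,.2),(.22,.26)]:
                q=P[(P[:,2]>lo)&(P[:,2]<hi)]
                if len(q)>8:
                    f=least_squares(lambda s:np.hypot(q[:,0]-s[0],q[:,1]-s[1])-(.038 if lo<.01 else .015),q[:,:2].mean(0)+[0.0,0],loss='soft_l1',f_scale=.002)
                    print('  ',lo,len(q),q.mean(0),'fit',f.x)
    if n=='top':
        img=p['frame']
        x=cv2.resize(img[90:300,280:490],None,fx=2.8,fy=2.8,interpolation=cv2.INTER_CUBIC)
        cv2.imwrite('pics/topz.png',x[:,:,::-1])
E
```

```text
top mat 0.83 [309.2, 127.7, 74.3, 52.9]
((654.0702514648438, -1.7326774597167969), (66.63172912597656, 96.18438720703125), 6.750301361083984) [ 0.6539 -0.0019]
top cylinder 0.77 [303.3, 224.5, 58.2, 61.5]
   0.004 12 [0.5172 0.0263 0.0215] fit [0.5163 0.0194]
   0.22 1619 [0.5164 0.021  0.2538] fit [0.5164 0.021 ]
top parked_cylinder 0.58 [400.0, 67.8, 100.7, 102.2]
   0.004 159 [ 0.6455 -0.0967  0.0145] fit [ 0.6675 -0.1149]
   0.05 1201 [ 0.6598 -0.1076  0.1326] fit [ 0.6677 -0.1153]
   0.22 1726 [ 0.6634 -0.1112  0.2483] fit [ 0.6661 -0.1138]
side mat 0.7 [332.1, 237.9, 49.3, 33.8]
((652.4529418945312, 3.5898399353027344), (71.77446746826172, 81.72789764404297), 7.074256896972656) [0.6522 0.0031]
side cylinder 0.98 [250.3, 106.0, 47.5, 164.2]
   0.004 415 [ 0.5148 -0.0073  0.0131] fit [0.5158 0.0183]
   0.05 1808 [0.5158 0.0065 0.1297] fit [0.516  0.0181]
   0.22 764 [0.5163 0.0062 0.2411] fit [0.516  0.0158]
side parked_cylinder 0.68 [359.5, 123.0, 61.6, 200.8]
   0.004 533 [ 0.6573 -0.144   0.0132] fit [ 0.6685 -0.1164]
   0.05 2477 [ 0.6639 -0.1278  0.131 ] fit [ 0.6684 -0.1168]
   0.22 1215 [ 0.6634 -0.1276  0.2414] fit [ 0.6672 -0.1187]
```

View pics/topz.png

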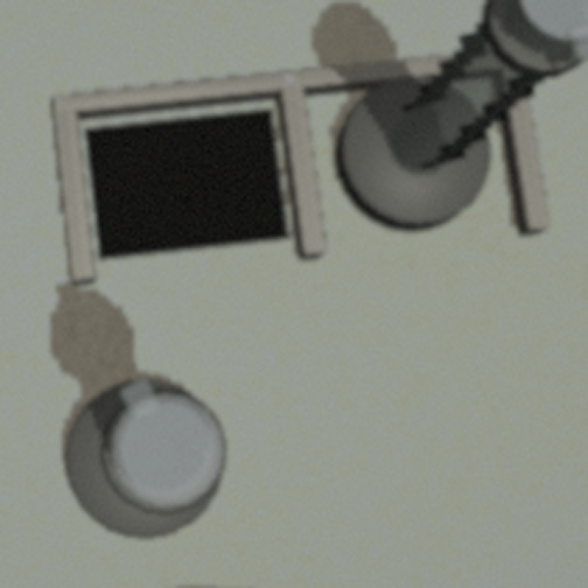

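play_rows --plan '[{"tx":0.0246,"ty":-0.0343,"grip":1},{"tx":0.0246,"ty":-0.0343,"grip":1},{"tx":0.0246,"ty":-0.0343,"grip":1},{"tx":0.0246,"ty":-0.0343,"grip":1},{"tx":0.0246,"ty":-0.0343,"grip":1},{"tx":0.0246,"ty":-0.0343,"grip":1},{"tx":0.0246,"ty":-0.0343,"grip":1},{"tx":0.0246,"ty":-0.0343,"grip":1},{"tx":0.0246,"ty":-0.0343,"grip":1},{"tx":0.0246,"ty":-0.0343,"grip":1},{"tx":0.0246,"ty":-0.0343,"grip":1},{"tx":0.0246,"ty":-0.0343,"grip":1},{"tx":0.0246,"ty":-0.0343,"grip":1},{"tx":0.0246,"ty":-0.0343,"grip":1},{"tx":0.0246,"ty":-0.0343,"grip":1},{"tx":0.0246,"ty":-0.0343,"grip":1},{"grip":1}]'

```text
invalid input
```

play_rows --plan '[{"yaw":-0.155,"grip":1},{"yaw":-0.155,"grip":1},{"yaw":-0.155,"grip":1},{"yaw":-0.155,"grip":1},{"yaw":-0.153,"grip":1},{"grip":1}]'

```text
invalid input
```

```bash
cat >> h.py <<'E'
from scipy.spatial.transform import Rotation as Ro
def tool():
    s=r.state();w,x,y,z=s['eef_rot'];M=Ro.from_quat([x,y,z,w]).as_matrix()
    ya=np.degrees(np.arctan2(M[1,1],M[0,1]))
    print('t',s['time_s'],'pos',np.round(s['position'],4),'yang',round(ya,2),'zax',np.round(M[:,2],3),'F',np.round(s['force'],2),'w',round(s['width'],3))
    return s,M
E
python3 - <<'E'
from h import *
tool(); shot('side','s1.png'); shot('wrist','w1.png'); print(r.state()['qpos'])
E
```

```text
t 0.9 pos [ 0.2259 -0.5828  0.2483] yang -68.81 zax [ 0. -0. -1.] F [ 0.08  0.11 -0.55] w 1.002
[-1.27072451e+00  3.08051898e-01  1.63376234e+00  1.70583741e-05
  1.19971879e+00 -6.97126143e-02]
```

View pics/s1.png

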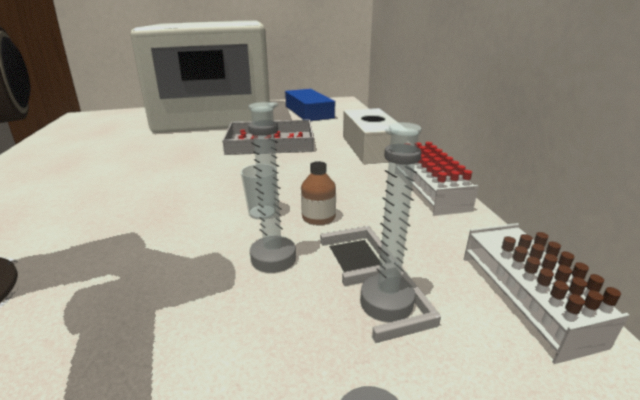

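View pics/w1.png

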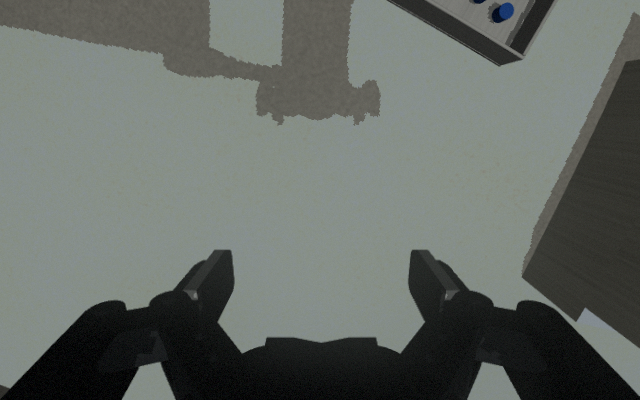

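```bash
python3 - <<'E'
from h import *
np.set_printoptions(precision=3,suppress=True)
s,M=tool(); p=r.camera('wrist'); Z=p['range_z']; print((Z>0).mean(), Z[Z>0].min())
V=np.array(p['view']);cam=-V[:3,:3].T@V[:3,3]
print('cam in tool',M.T@(cam-s['position']))
P=[]
for v in range(200,400,2):
    for u in range(0,640,2):
        z=Z[v,u]
        if 0<z<.19:
            o,d=ray(p,[u,v]);P.append(M.T@(o+d*z-s['position']))
P=np.array(P);print(len(P))
for a in np.arange(-.14,.04,.01):
    q=P[(P[:,2]>=a)&(P[:,2]<a+.01)]
    if len(q): print(round(a,3),len(q),'x',q[:,0].min(),q[:,0].max(),'y',q[:,1].min(),q[:,1].max())
print(P[:,2].max())
E
```

```text
t 1.0 pos [ 0.226 -0.583  0.248] yang -68.81 zax [ 0. -0. -1.] F [-1.09 -0.29  0.44] w 1.006
0.996171875 0.05305257
cam in tool [ 0.071 -0.    -0.125]
11899
-0.09 410 x 0.017761494303914185 0.021840641402210405 y -0.024391408187699366 0.02398980554724365
-0.08 2658 x 0.004725802417444372 0.021968984555995913 y -0.07140989623056353 0.07131152842930735
-0.07 3346 x -0.007564062157006243 0.0187775670207177 y -0.07273387555391725 0.07251672213580346
-0.06 2268 x -0.011980499975486574 0.018664433676717194 y -0.07444218215717155 0.07345359227332635
-0.05 1835 x -0.011705531121147741 0.015541824860681395 y -0.07512367173812573 0.074629275919531
-0.04 318 x 0.0014611414598060205 0.015187610426645985 y -0.06624438015899857 0.06582207750314513
-0.03 363 x -0.009947843408496837 0.012320023375675324 y -0.05650568467308716 0.05602559548369341
-0.02 346 x -0.01044898533329739 0.012311375950454104 y -0.05668209029632062 0.05590643048961394
-0.01 286 x -0.010324962547899965 0.01250791474030613 y -0.05667026267243811 0.05588237118389687
0.0 69 x -0.010127877096374992 0.011649301685400685 y -0.04927524442785091 0.04595366694875804
0.005393378613239988
```

play_rows --plan '[{"tx":0.0246,"ty":-0.0343,"tz":0,"yaw":0,"grip":1},{"tx":0.0246,"ty":-0.0343,"tz":0,"yaw":0,"grip":1},{"tx":0.0246,"ty":-0.0343,"tz":0,"yaw":0,"grip":1},{"tx":0.0246,"ty":-0.0343,"tz":0,"yaw":0,"grip":1},{"tx":0.0246,"ty":-0.0343,"tz":0,"yaw":0,"grip":1},{"tx":0.0246,"ty":-0.0343,"tz":0,"yaw":0,"grip":1},{"tx":0.0246,"ty":-0.0343,"tz":0,"yaw":0,"grip":1},{"tx":0.0246,"ty":-0.0343,"tz":0,"yaw":0,"grip":1},{"tx":0.0246,"ty":-0.0343,"tz":0,"yaw":0,"grip":1},{"tx":0.0246,"ty":-0.0343,"tz":0,"yaw":0,"grip":1},{"tx":0.0246,"ty":-0.0343,"tz":0,"yaw":0,"grip":1},{"tx":0.0246,"ty":-0.0343,"tz":0,"yaw":0,"grip":1},{"tx":0.0246,"ty":-0.0343,"tz":0,"yaw":0,"grip":1},{"tx":0.0246,"ty":-0.0343,"tz":0,"yaw":0,"grip":1},{"tx":0.0246,"ty":-0.0343,"tz":0,"yaw":0,"grip":1},{"tx":0,"ty":0,"tz":0,"yaw":0,"grip":1}]'

```text
time_s: 3.05
position: [0.3844, 0.0324, 0.2486]
eef_rot: [-0.0, 0.982, 0.186, 0.0]
force: [-0.7, 0.7, 0.2]
width: 0.999
```

play_rows --plan '[{"tx":0,"ty":0,"tz":0,"yaw":-0.154,"grip":1},{"tx":0,"ty":0,"tz":0,"yaw":-0.154,"grip":1},{"tx":0,"ty":0,"tz":0,"yaw":-0.154,"grip":1},{"tx":0,"ty":0,"tz":0,"yaw":-0.154,"grip":1},{"tx":0,"ty":0,"tz":0,"yaw":-0.154,"grip":1},{"tx":0.021,"ty":0,"tz":0.04,"yaw":0,"grip":1},{"tx":0.021,"ty":0,"tz":0.04,"yaw":0,"grip":1},{"tx":0,"ty":0,"tz":0.04,"yaw":0,"grip":1},{"tx":0,"ty":0,"tz":0.04,"yaw":0,"grip":1},{"tx":0,"ty":0,"tz":0.03,"yaw":0,"grip":1},{"tx":0,"ty":0,"tz":0.02,"yaw":0,"grip":1},{"tx":0,"ty":0,"tz":0,"yaw":0,"grip":1},{"tx":0,"ty":0,"tz":0,"yaw":0,"grip":1}]'

```text
time_s: 4.68
position: [0.4022, 0.068, 0.039]
eef_rot: [0.0, 0.842, 0.539, 0.0]
force: [0.4, -0.7, 0.2]
width: 0.997
```

```bash
python3 - <<'E'
from h import *
s,M=tool(); p=shot('side','s2.png'); shot('wrist','w2.png')
im=p['frame'][80:300,120:420];cv2.imwrite('pics/s2z.png',cv2.resize(im,None,fx=2.5,fy=2.5)[:,:,::-1])
c=np.array([.516,.0187])-s['position'][:2]
print('cyl in tool',M[:2,:2].T@c)
E
```

```text
t 4.675 pos [0.4022 0.068  0.039 ] yang -24.74 zax [ 0.001 -0.    -1.   ] F [ 0.44 -0.72  0.19] w 0.997
cyl in tool [0.00286386 0.12392994]
```

View pics/s2z.png

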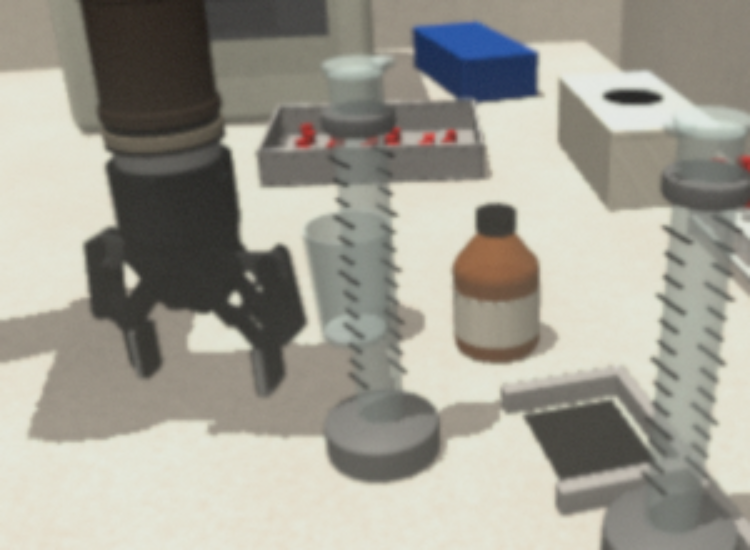

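View pics/w2.png

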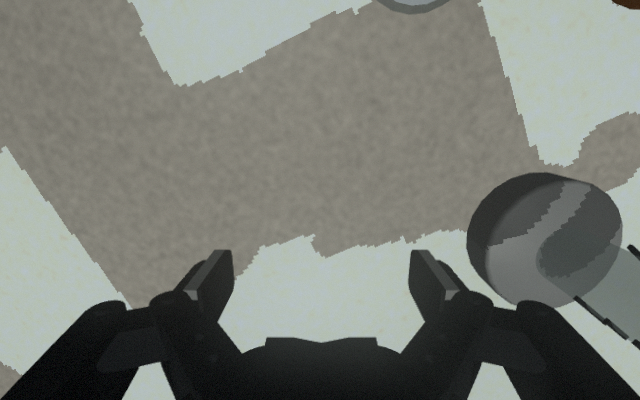

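play_rows --plan '[{"tx":0.003,"ty":0,"tz":0.01,"yaw":0,"grip":1},{"tx":0,"ty":0,"tz":0.01,"yaw":0,"grip":1},{"tx":0,"ty":0,"tz":0.008,"yaw":0,"grip":1},{"tx":0,"ty":0.005,"tz":0,"yaw":0,"grip":1},{"tx":0,"ty":0.005,"tz":0,"yaw":0,"grip":1},{"tx":0,"ty":0.005,"tz":0,"yaw":0,"grip":1},{"tx":0,"ty":0.005,"tz":0,"yaw":0,"grip":1},{"tx":0,"ty":0.003,"tz":0,"yaw":0,"grip":1},{"tx":0,"ty":0,"tz":0,"yaw":0,"grip":1}]'

```text
time_s: 5.9
position: [0.424, 0.0615, 0.0104]
eef_rot: [0.0, 0.842, 0.539, 0.0]
force: [0.3, 0.3, -0.0]
width: 0.999
```

```bash
cat >> h.py <<'E'
def cyl(p,t='cylinder'):
    d=r.cut_out(p,t)[0];m=d['region'];v,u=np.nonzero(m);P=[]
    for a,b in zip(u,v):
        z=p['range_z'][b,a]
        if z>0:
            o,dd=ray(p,[a,b]);P.append(o+dd*z)
    P=np.array(P);out=[]
    for lo,hi,R in [(.004,.022,.038),(.05,.2,.015)]:
        q=P[(P[:,2]>lo)&(P[:,2]<hi)]
        if len(q)<30: continue
        f=least_squares(lambda s:np.hypot(q[:,0]-s[0],q[:,1]-s[1])-R,q[:,:2].mean(0),loss='soft_l1',f_scale=.002)
        out.append(f.x)
    print(t,round(d['confidence'],2),np.round(out,4).tolist());return out
def both():
    s,M=tool();p=shot('side','tmp.png');o=cyl(p)
    U=np.array([[.9928,.1197],[-.1197,.9928]])
    for c in o: print(' in tool',np.round(M[:2,:2].T@(c-s['position'][:2]),4),' in mat',np.round(U@(c-[.654,-.0025]),4))
    return p
def zoom(p,f,b,k=2.5):
    im=p['frame'][b[1]:b[3],b[0]:b[2]];cv2.imwrite('pics/'+f,cv2.resize(im,None,fx=k,fy=k,interpolation=cv2.INTER_CUBIC)[:,:,::-1])
E
python3 - <<'E'
from h import *
p=both();zoom(p,'s3.png',(120,80,420,300))
E
```

```text
t 5.9 pos [0.424  0.0615 0.0104] yang -24.71 zax [ 0.  0. -1.] F [ 0.35  0.28 -0.05] w 0.999
cylinder 0.58 [[0.5158, 0.0183], [0.5159, 0.0181]]
 in tool [-0.0008  0.1014]  in mat [-0.1347  0.0372]
 in tool [-0.001   0.1016]  in mat [-0.1346  0.037 ]
```

View pics/s3.png

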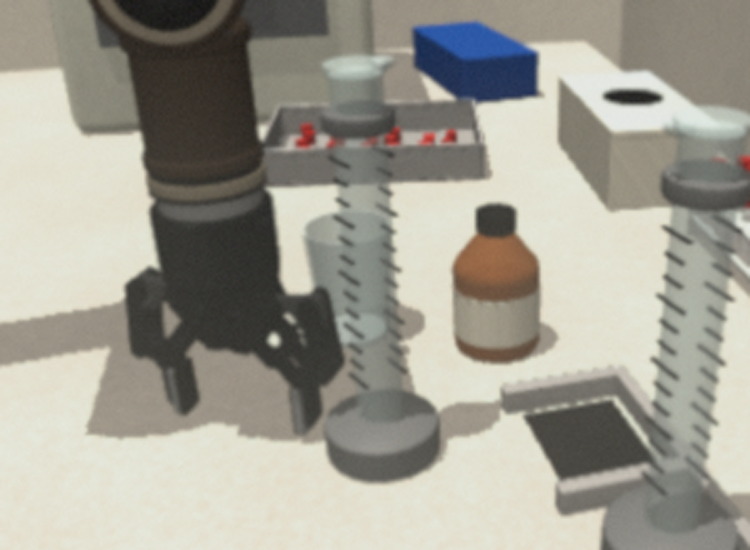

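play_rows --plan '[{"tx":0,"ty":0.002,"tz":0,"yaw":0,"grip":1},{"tx":0,"ty":0.002,"tz":0,"yaw":0,"grip":1},{"tx":0,"ty":0.002,"tz":0,"yaw":0,"grip":1},{"tx":0,"ty":0.002,"tz":0,"yaw":0,"grip":1},{"tx":0,"ty":0.002,"tz":0,"yaw":0,"grip":1},{"tx":0,"ty":0.002,"tz":0,"yaw":0,"grip":1},{"tx":0,"ty":0,"tz":0,"yaw":0,"grip":1}]'

```text
time_s: 6.88
position: [0.4341, 0.0565, 0.01]
eef_rot: [-0.0, 0.842, 0.539, -0.0]
force: [-0.9, 1.0, -0.3]
width: 0.998
```

```bash
python3 - <<'E'
from h import *
p=both();zoom(p,'s4.png',(150,80,350,300),2.7)
p=shot('wrist','w4.png');s,M=tool()
Z=p['range_z'];P=[]
for v in range(100,400,2):
    for u in range(300,640,2):
        z=Z[v,u]
        if z>0:
            o,d=ray(p,[u,v]);P.append(M.T@(o+d*z-s['position']))
P=np.array(P)
q=P[(P[:,2]<-.035)&(P[:,1]>0)]
for y in np.arange(.06,.1,.003): 
    k=(q[:,1]>y)&(q[:,1]<=y+.003); print(round(y,3),k.sum(), q[k,2].min().round(3) if k.any() else '',q[k,2].max().round(3) if k.any() else '')
E
```

```text
t 6.875 pos [0.4341 0.0565 0.01  ] yang -24.7 zax [-0.001 -0.    -1.   ] F [-0.9   1.05 -0.33] w 0.998
cylinder 0.78 [[0.5183, 0.0172], [0.5185, 0.0172]]
 in tool [-0.0005  0.0929]  in mat [-0.1324  0.0359]
 in tool [-0.0005  0.0931]  in mat [-0.1322  0.0357]
t 7.025 pos [0.4341 0.0565 0.01  ] yang -24.7 zax [-0.001 -0.    -1.   ] F [-2.17 -0.13 -0.74] w 1.001
0.06 695 -0.078 -0.037
0.063 449 -0.078 -0.037
0.066 386 -0.079 -0.039
0.069 240 -0.078 -0.041
0.072 60 -0.069 -0.042
0.075 0  
0.078 223 -0.071 -0.035
0.081 452 -0.069 -0.035
0.084 264 -0.065 -0.035
0.087 172 -0.06 -0.035
0.09 115 -0.057 -0.035
0.093 92 -0.054 -0.035
0.096 42 -0.052 -0.035
0.099 5 -0.04 -0.036
```

View pics/s4.png

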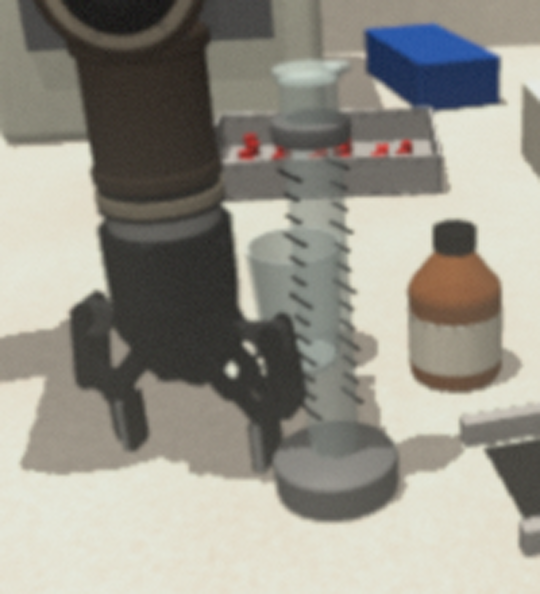

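View pics/w4.png

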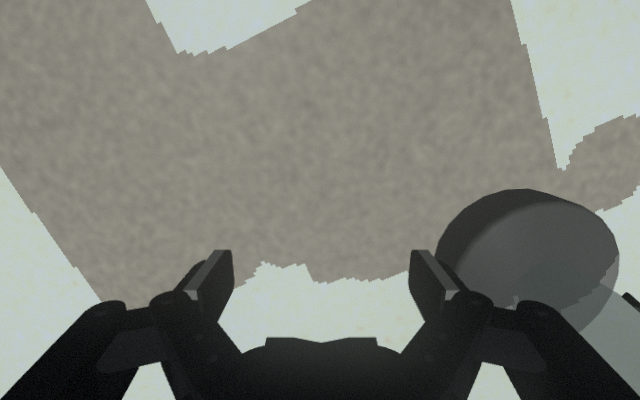

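play_rows --plan '[{"tx":0,"ty":0.0015,"tz":0,"yaw":0,"grip":1},{"tx":0,"ty":0.002,"tz":0,"yaw":0,"grip":1},{"tx":0,"ty":0.003,"tz":0,"yaw":0,"grip":1},{"tx":0,"ty":0.003,"tz":0,"yaw":0,"grip":1},{"tx":0,"ty":0.003,"tz":0,"yaw":0,"grip":1},{"tx":0,"ty":0.003,"tz":0,"yaw":0,"grip":1},{"tx":0,"ty":0.003,"tz":0,"yaw":0,"grip":1},{"tx":0,"ty":0.003,"tz":0,"yaw":0,"grip":1},{"tx":0,"ty":0.003,"tz":0,"yaw":0,"grip":1},{"tx":0,"ty":0.003,"tz":0,"yaw":0,"grip":1},{"tx":0,"ty":0.003,"tz":0,"yaw":0,"grip":1},{"tx":0,"ty":0.003,"tz":0,"yaw":0,"grip":1},{"tx":0,"ty":0.002,"tz":0,"yaw":0,"grip":1},{"tx":0,"ty":0.001,"tz":0,"yaw":0,"grip":1}]'

```text
time_s: 8.78
position: [0.4678, 0.0413, 0.0103]
eef_rot: [-0.0, 0.842, 0.54, -0.0]
force: [-1.8, 1.4, 0.2]
width: 1.002
```

```bash
python3 - <<'E'
from h import *
p=both();zoom(p,'s5.png',(150,80,450,300),2.5)
E
```

```text
t 8.775 pos [0.4678 0.0413 0.0103] yang -24.7 zax [-0.  0. -1.] F [-1.78  1.4   0.2 ] w 1.002
cylinder 0.96 [[0.5527, 0.0038], [0.5528, 0.0035]]
 in tool [0.0014 0.0928]  in mat [-0.0998  0.0184]
 in tool [0.0012 0.093 ]  in mat [-0.0997  0.0181]
```

View pics/s5.png

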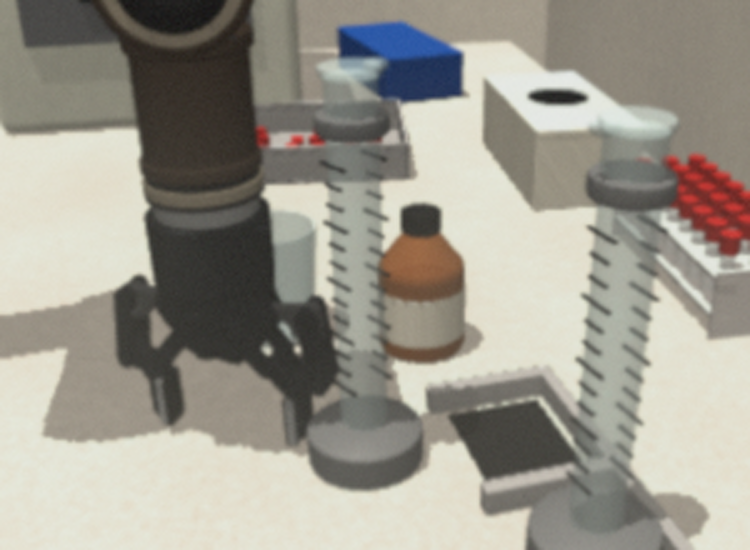

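play_rows --plan '[{"tx":0,"ty":0.0015,"tz":0,"yaw":0,"grip":1},{"tx":0,"ty":0.002,"tz":0,"yaw":0,"grip":1},{"tx":0,"ty":0.003,"tz":0,"yaw":0,"grip":1},{"tx":0,"ty":0.003,"tz":0,"yaw":0,"grip":1},{"tx":0,"ty":0.003,"tz":0,"yaw":0,"grip":1},{"tx":0,"ty":0.003,"tz":0,"yaw":0,"grip":1},{"tx":0,"ty":0.003,"tz":0,"yaw":0,"grip":1},{"tx":0,"ty":0.003,"tz":0,"yaw":0,"grip":1},{"tx":0,"ty":0.003,"tz":0,"yaw":0,"grip":1},{"tx":0,"ty":0.003,"tz":0,"yaw":0,"grip":1},{"tx":0,"ty":0.003,"tz":0,"yaw":0,"grip":1},{"tx":0,"ty":0.002,"tz":0,"yaw":0,"grip":1},{"tx":0,"ty":0.001,"tz":0,"yaw":0,"grip":1},{"tx":0,"ty":0,"tz":0,"yaw":0,"grip":1},{"tx":0,"ty":-0.012,"tz":0,"yaw":0,"grip":1},{"tx":0,"ty":-0.015,"tz":0,"yaw":0,"grip":1},{"tx":0,"ty":0,"tz":0,"yaw":0,"grip":1}]'

```text
time_s: 11.0
position: [0.4715, 0.0392, 0.0099]
eef_rot: [-0.001, 0.842, 0.54, -0.001]
force: [0.5, -0.4, -0.6]
width: 0.997
```

```bash
python3 - <<'E'
from h import *
p=both();p=shot('top','tmp.png');zoom(p,'t6.png',(250,80,510,300),2.8);cyl(p)
d=r.cut_out(p,'mat')[0];c=max(cv2.findContours(d['region'].astype(np.uint8),cv2.RETR_EXTERNAL,cv2.CHAIN_APPROX_NONE)[0],key=len)[:,0]
print(cv2.minAreaRect(np.array([onz(p,u,0.002)[:2]*1000 for u in c],np.float32)))
E
```

```text
t 11.0 pos [0.4715 0.0392 0.0099] yang -24.64 zax [-0.002  0.    -1.   ] F [ 0.48 -0.36 -0.59] w 0.997
cylinder 0.97 [[0.5835, -0.0102], [0.5835, -0.0104]]
 in tool [0.0018 0.1224]  in mat [-0.0709  0.0008]
 in tool [0.0017 0.1225]  in mat [-0.071   0.0006]
cylinder 0.92 [[0.5835, -0.009]]
((654.7651977539062, -1.784332275390625), (67.92488861083984, 98.10520935058594), 7.214590549468994)
```

View pics/t6.png

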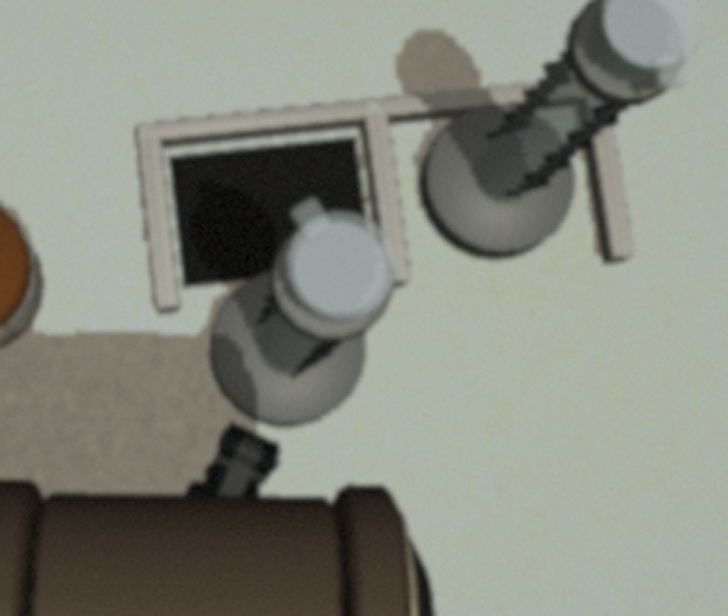

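play_rows --plan '[{"tx":0,"ty":0,"tz":0,"yaw":-0.138,"grip":1},{"tx":0,"ty":0,"tz":0,"yaw":-0.138,"grip":1},{"tx":0,"ty":0,"tz":0,"yaw":-0.138,"grip":1},{"tx":0,"ty":0,"tz":0,"yaw":-0.138,"grip":1},{"tx":-0.02,"ty":-0.015,"tz":0,"yaw":0,"grip":1},{"tx":-0.022,"ty":0,"tz":0,"yaw":0,"grip":1},{"tx":-0.02,"ty":0,"tz":0,"yaw":0,"grip":1},{"tx":0,"ty":0,"tz":0,"yaw":0,"grip":1}]'

```text
time_s: 12.25
position: [0.4672, -0.0259, 0.0105]
eef_rot: [0.001, 0.664, 0.748, 0.0]
force: [1.0, 0.1, -0.6]
width: 1.006
```

```bash
python3 - <<'E'
from h import *
p=both()
E
```

```text
t 12.25 pos [ 0.4672 -0.0259  0.0105] yang 6.8 zax [ 0.001 -0.    -1.   ] F [ 1.    0.12 -0.6 ] w 1.006
cylinder 0.89 [[0.5835, -0.0102], [0.5834, -0.0104]]
 in tool [0.0018 0.1173]  in mat [-0.0709  0.0008]
 in tool [0.0016 0.1172]  in mat [-0.071   0.0006]
```

play_rows --plan '[{"tx":0.002,"ty":0.006,"tz":0,"yaw":0,"grip":1},{"tx":0,"ty":0.006,"tz":0,"yaw":0,"grip":1},{"tx":0,"ty":0.005,"tz":0,"yaw":0,"grip":1},{"tx":0,"ty":0.003,"tz":0,"yaw":0,"grip":1},{"tx":0,"ty":0.002,"tz":0,"yaw":0,"grip":1},{"tx":0,"ty":0.002,"tz":0,"yaw":0,"grip":1},{"tx":0,"ty":0.002,"tz":0,"yaw":0,"grip":1},{"tx":0,"ty":0.003,"tz":0,"yaw":0,"grip":1},{"tx":0,"ty":0.003,"tz":0,"yaw":0,"grip":1},{"tx":0,"ty":0.003,"tz":0,"yaw":0,"grip":1},{"tx":0,"ty":0.003,"tz":0,"yaw":0,"grip":1},{"tx":0,"ty":0.003,"tz":0,"yaw":0,"grip":1},{"tx":0,"ty":0.003,"tz":0,"yaw":0,"grip":1},{"tx":0,"ty":0.003,"tz":0,"yaw":0,"grip":1},{"tx":0,"ty":0.003,"tz":0,"yaw":0,"grip":1},{"tx":0,"ty":0.002,"tz":0,"yaw":0,"grip":1},{"tx":0,"ty":0.001,"tz":0,"yaw":0,"grip":1}]'

```text
time_s: 14.48
position: [0.5187, -0.0163, 0.0103]
eef_rot: [0.0, 0.663, 0.749, -0.0]
force: [-2.4, -0.8, -1.7]
width: 1.001
```

```bash
python3 - <<'E'
from h import *
p=both();zoom(p,'s7.png',(150,80,450,300),2.5)
E
```

```text
t 14.475 pos [ 0.5187 -0.0163  0.0103] yang 6.94 zax [-0. -0. -1.] F [-2.36 -0.8  -1.71] w 1.001
cylinder 0.7 [[0.6114, -0.0061], [0.6113, -0.0063]]
 in tool [-0.001   0.0933]  in mat [-0.0427  0.0015]
 in tool [-0.0012  0.0931]  in mat [-0.0428  0.0013]
```

View pics/s7.png

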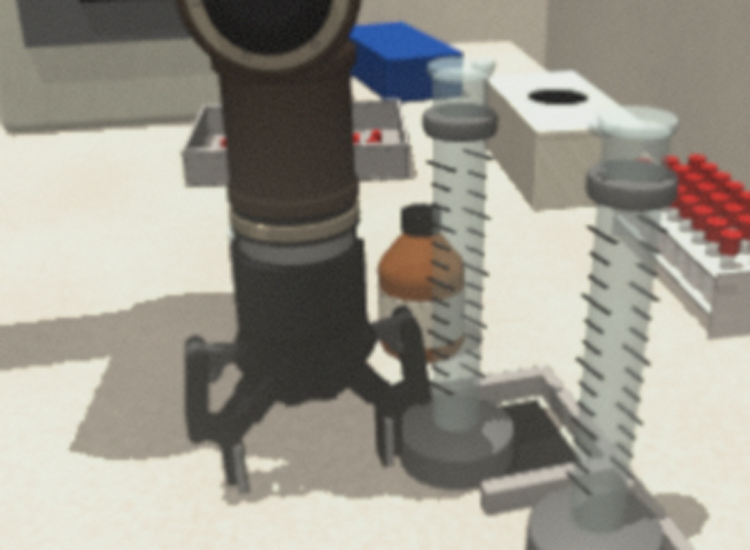

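play_rows --plan '[{"tx":0,"ty":0.0015,"tz":0,"yaw":0,"grip":1},{"tx":0,"ty":0.0025,"tz":0,"yaw":0,"grip":1},{"tx":0,"ty":0.003,"tz":0,"yaw":0,"grip":1},{"tx":0,"ty":0.003,"tz":0,"yaw":0,"grip":1},{"tx":0,"ty":0.003,"tz":0,"yaw":0,"grip":1},{"tx":0,"ty":0.003,"tz":0,"yaw":0,"grip":1},{"tx":0,"ty":0.003,"tz":0,"yaw":0,"grip":1},{"tx":0,"ty":0.003,"tz":0,"yaw":0,"grip":1},{"tx":0,"ty":0.003,"tz":0,"yaw":0,"grip":1},{"tx":0,"ty":0.003,"tz":0,"yaw":0,"grip":1},{"tx":0,"ty":0.003,"tz":0,"yaw":0,"grip":1},{"tx":0,"ty":0.003,"tz":0,"yaw":0,"grip":1},{"tx":0,"ty":0.002,"tz":0,"yaw":0,"grip":1},{"tx":0,"ty":0.001,"tz":0,"yaw":0,"grip":1},{"tx":0,"ty":0,"tz":0,"yaw":0,"grip":1}]'

```text
time_s: 16.45
position: [0.5555, -0.0119, 0.0103]
eef_rot: [0.0, 0.663, 0.749, 0.0]
force: [-2.3, -0.9, -0.4]
width: 1.001
```

```bash
python3 - <<'E'
from h import *
p=both();cyl(p,'parked_cylinder')
E
```

```text
t 16.45 pos [ 0.5555 -0.0119  0.0103] yang 6.93 zax [ 0.  0. -1.] F [-2.32 -0.87 -0.38] w 1.001
cylinder 0.8 [[0.648, 0.0002], [0.6478, 0.0]]
 in tool [0.0008 0.0933]  in mat [-0.0056  0.0034]
 in tool [0.0007 0.093 ]  in mat [-0.0059  0.0033]
parked_cylinder 0.67 [[0.6684, -0.1164], [0.6684, -0.1168]]
```

play_rows --plan '[{"tx":0,"ty":0.0015,"tz":0,"yaw":0,"grip":1},{"tx":0,"ty":0.0015,"tz":0,"yaw":0,"grip":1},{"tx":0,"ty":0.0015,"tz":0,"yaw":0,"grip":1},{"tx":0,"ty":0,"tz":0,"yaw":0,"grip":1}]'

```text
time_s: 17.1
position: [0.5601, -0.0113, 0.0103]
eef_rot: [0.0, 0.663, 0.749, 0.0]
force: [-1.4, -0.6, -0.3]
width: 0.996
```

play_rows --plan '[{"tx":0,"ty":0.001,"tz":0,"yaw":0,"grip":1},{"tx":0,"ty":0,"tz":0,"yaw":0,"grip":1}]'

```text
time_s: 17.35
position: [0.5609, -0.0112, 0.0103]
eef_rot: [0.0, 0.663, 0.749, 0.0]
force: [-2.0, 0.4, 0.1]
width: 1.001
```

play_rows --plan '[{"tx":0,"ty":0.001,"tz":0,"yaw":0,"grip":1},{"tx":0,"ty":0,"tz":0,"yaw":0,"grip":1}]'

```text
time_s: 17.6
position: [0.5619, -0.0111, 0.0103]
eef_rot: [0.0, 0.663, 0.749, 0.0]
force: [-2.3, -0.2, -0.1]
width: 0.997
```

```bash
python3 - <<'E'
from h import *
p=both();p=shot('top','tmp.png');zoom(p,'t8.png',(270,80,500,260),3)
E
```

```text
t 17.6 pos [ 0.5619 -0.0111  0.0103] yang 6.93 zax [ 0.  0. -1.] F [-2.25 -0.21 -0.08] w 0.997
cylinder 0.73 [[0.6542, 0.0015], [0.6541, 0.0013]]
 in tool [0.0013 0.0931]  in mat [0.0006 0.0039]
 in tool [0.0012 0.093 ]  in mat [0.0006 0.0038]
```

View pics/t8.png

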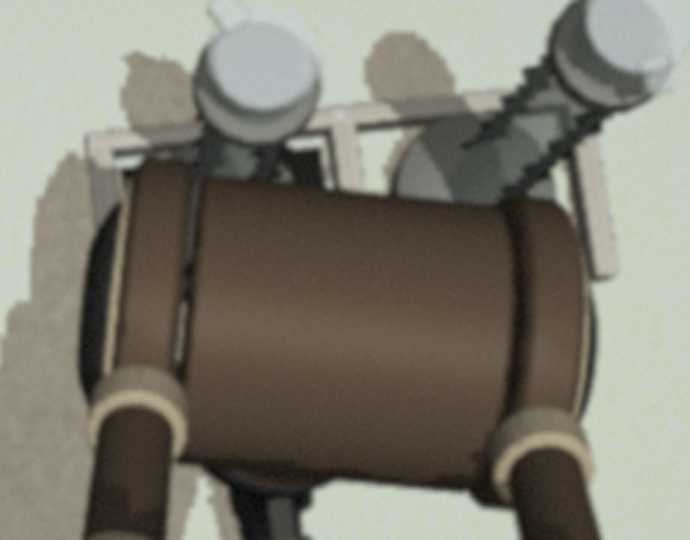

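play_rows --plan '[{"tx":0,"ty":0.001,"tz":0,"yaw":0,"grip":1},{"tx":0,"ty":0,"tz":0,"yaw":0,"grip":1}]'

```text
time_s: 18.0
position: [0.5622, -0.011, 0.0103]
eef_rot: [-0.001, 0.663, 0.749, -0.0]
force: [-4.3, -1.4, 2.2]
width: 0.999
```

play_rows --plan '[{"tx":0,"ty":0.0007,"tz":0,"yaw":0,"grip":1},{"tx":0,"ty":0,"tz":0,"yaw":0,"grip":1}]'

```text
time_s: 18.25
position: [0.5622, -0.011, 0.0102]
eef_rot: [-0.001, 0.663, 0.749, -0.001]
force: [-6.0, -1.7, 4.7]
width: 1.002
```

play_rows --plan '[{"tx":0,"ty":-0.002,"tz":0,"yaw":0,"grip":1},{"tx":0,"ty":-0.006,"tz":0,"yaw":0,"grip":1},{"tx":0,"ty":-0.02,"tz":0,"yaw":0,"grip":1},{"tx":0,"ty":-0.03,"tz":0,"yaw":0,"grip":1},{"tx":0,"ty":-0.04,"tz":0,"yaw":0,"grip":1},{"tx":0,"ty":-0.04,"tz":0,"yaw":0,"grip":1},{"tx":0,"ty":-0.03,"tz":0,"yaw":0,"grip":1},{"tx":0,"ty":0,"tz":-0.03,"yaw":0,"grip":1},{"tx":0,"ty":0,"tz":-0.03,"yaw":0,"grip":1},{"tx":0,"ty":0,"tz":0,"yaw":0,"grip":1}]'

```text
time_s: 19.5
position: [0.3999, -0.0317, 0.0727]
eef_rot: [0.004, 0.663, 0.749, 0.002]
force: [1.1, -0.0, -0.8]
width: 0.999
```

```bash
python3 - <<'E'
from h import *
p=both();zoom(p,'s9.png',(200,80,500,340),2.3);cyl(p,'parked_cylinder')
p=shot('top','tmp.png');zoom(p,'t9.png',(270,60,500,260),3);cyl(p)
E
```

```text
t 19.5 pos [ 0.3999 -0.0317  0.0727] yang 6.93 zax [ 0.008 -0.001 -1.   ] F [ 1.12 -0.02 -0.76] w 0.999
cylinder 0.86 [[0.6545, 0.0015], [0.6543, 0.0014]]
 in tool [0.0023 0.2567]  in mat [0.0009 0.0039]
 in tool [0.0022 0.2565]  in mat [0.0008 0.0038]
parked_cylinder 0.96 [[0.6685, -0.1163], [0.6684, -0.1168]]
cylinder 0.73 [[0.655, 0.0028], [0.6533, 0.0025]]
```

View pics/s9.png

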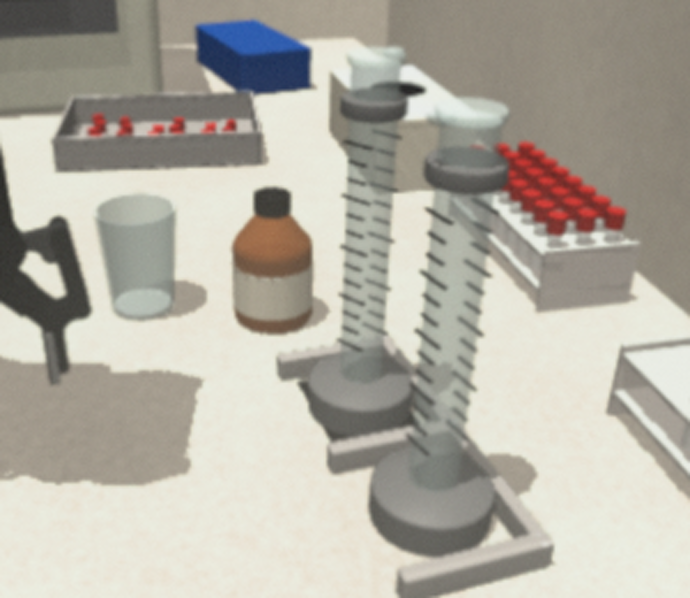

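View pics/t9.png

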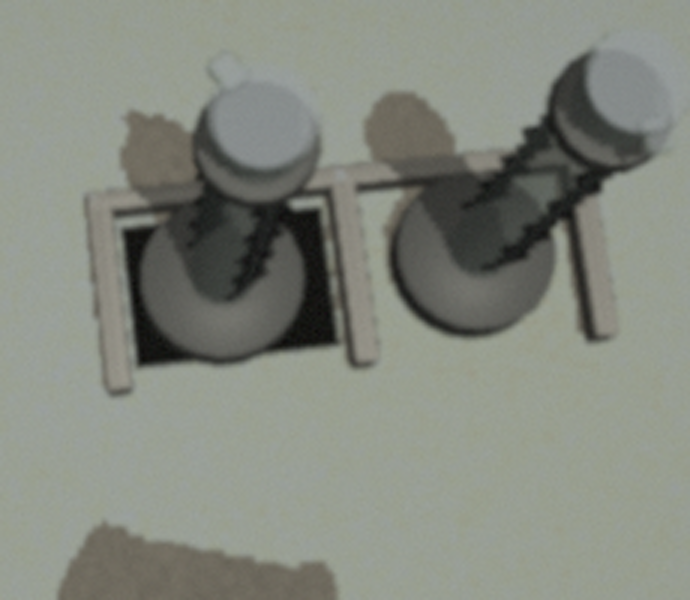

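```bash
python3 -c "
from h import *
print(r.finish_job())"
```

```text
the job is handed in; nothing more can be done
None
```

The loose cylinder is standing upright in the empty bay, fully home against the back rail. I handed the job in at about 19.6 s.

- **How I pushed:** I kept the tool vertical and the gripper open, and pushed the foot low down with the back of the front finger. The first push was slanted, to line the cylinder up with the bay. The second went straight in until the tool stopped advancing and the force rose to about 6 N. I then backed the gripper well clear.
- **Cylinder position:** it is within 1 mm of home in depth and about 4 mm off centre across the bay. The foot and column centres agree to 0.2 mm in the side view, so it stands upright. In the top view they agree only to 2 mm.
- **Parked cylinder:** it measured the same before and after, to within about 0.1 mm.
- **Lean not followed:** the moves offered no way to tilt the tool, so I could not lean it back 20 degrees. The gripper's knuckle therefore passed only about 3–4 mm from the glass column, measured with the wrist camera during the first push. I saw no sign that it touched, but I measured that gap only once.

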